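Click the magnifying lamp's dial round to the green dot

ROBOT

A 6-joint arm with a two-finger parallel gripper is mounted at the origin on the work surface. World frame = base frame: x ahead of the robot, y to its left, z up, the work surface at z = 0. Lengths are in m, angles in degrees, forces in N, time in s.
With the tool pointing down it reaches from about 0.275 to 0.85 m from the base axis. Payload 19 kg.
Tool frame: the origin (TCP) lies at the very end of the fingers, on their centre line; the grasp point (between the pads) lies 19 mm behind it; z points along the fingers, y is the direction in which the jaws open and shut (so a half turn about z gives the same grasp; the last joint's range is limited). The gripper opens to 85 mm and grips with 20 to 120 N. Pads are 22 mm wide; open, the fingers measure 114 mm over their backs; the gripper's body (76 mm by 85 mm) begins 54 mm behind the grasp point. The pads swing forward as they close: fully open they stand 13 mm farther back than shut.
Start: joints at [-78.724, 8.623, 82.357, -0, 89.026, -7.678], TCP at [0.187, -0.544, 0.231] pointing down, gripper open.
Joint ranges: [-160.23, 160.23], [-39.13, 120.54], [6.94, 153.29], [-79.49, 259.48], [9.18, 160.14], [-161.06, 161.06]. Speed limits (degrees/s): [108.29, 108.29, 127.2, 172.46, 172.46, 172.46].

INTERFACE

Orientations are given as [roll, pitch, yaw] about the fixed x, y, z axes, in that order (R = Rz(yaw) Ry(pitch) Rx(roll)).
In Python, from station import bot, viewer gives the robot as it stands.
- The arm moves only by the shell command python3 -m crank 'ROWS'. ROWS is JSON, a list of rows, each a list of 7 numbers: the turn, a rotation vector about the tool's x, y, z in rad, then the shift along the tool's x, y, z in mm, then the closure, from -1 (fully open) to 1 (shut). In form: [[rx, ry, rz, dx, dy, dz, jaw], ...]. A call has 1 to 12 rows; each row shifts and turns the commanded pose from where the row before left it, along the tool's axes as they then stand; what a row does not reach is not made up. A row lasts 1/12 s, in which the tool goes at most 41.7 mm and 7.16 degrees, less where a joint would pass 70% of its speed; a pose out of reach is approached as far as the arm can. A call is refused whole if a number of a shift passes 41.7 or a number of a turn 0.125, either way. A call with a gripper value outside its range is refused whole. The fingers move at their own pace and stop on an object; the grip force is fixed at half the most. Time passes only in rows, so rows that do not move let the fingers close. It gives the time, the measured TCP pose, the force and the opening at its end, in the units of the state.
- bot.get_state(): the state, without advancing time (a new reading comes with each control period).
- viewer.read_camera(name): name is "side" or "top"; returns a dict with "frame" (480x640x3 uint8, red, green, blue), "vfov" (degrees; the focal length in pixels is half the picture's height over the tangent of half this angle, whatever the lens; pixels are square), "cx", "cy" (the principal point, pixels), "world_from_camera" (4x4, takes a point from camera to world coordinates). Camera axes: x right, y up, looking along -z (the intrinsics and any distortion apply to the point x, -y, -z); pixel columns grow to the right and rows downward; lengths in m; the calibration is good to about 2 mm. A picture is of the moment at which its call begins. There is no depth.
- bot.job_done(): hands the job in, once; it reports no verdict.
The state is a dict: "clock": time; "qpos": joint angles; "dq": joint speeds; "effort": joint torques, N m; "tcp_pos": TCP position; "ee_rot": TCP orientation; "force": force on the tool from outside, world axes, zero at the start; "moment": the same for the moment, N m; "opening": finger opening in m.
Only numpy, scipy, OpenCV 4.12 (cv2) and the standard library are available. Lean on these libraries where they do the work, as an engineer would, in place of code of your own. Each camera call takes 0.05 s, during which the arm holds its last target. There are 200 camera calls.

TASK

Set the magnifying lamp to working brightness: with a fingertip against its knurled rim, push the big dial on the lamp's base round clockwise (seen from above) until its white pointer clicks in at the green dot, without running on past that to the next click. Leave the lamp standing where it is, do not lift or shove it, and leave the capacitor tray, the spring dish and the screwdriver set undisturbed.

Things in the scene. Friction and masses are not known exactly. Their poses are not given: they have to be found in the camera images.
- lamp: Black magnifying lamp, loose on a heavy round base (220 mm across, flat deck 32 mm high, about 2.4 kg). Origin: centre of the base's underside; z up, x from the dial towards the stem. Dial axis at x = -40 mm, 32 mm thick stem at x = +85 mm (up to 102 mm above the table); a folded arm runs along +x to a flat round lens head, 124 mm across, centre x = +235 mm, top 111 mm above the table.
- dial_axis (a point): Point on the dial's upright axis at deck height (32 mm above the table). The dial is a grey knurled disc 100 mm across with a black top and a white pointer; its upright rim spans 2 to 28 mm above the deck, its top is 33 mm above the deck. The deck reaches 20 mm beyond the rim on the lamp's -x side, more on the others.
- green_dot (a point): The green dot (13 mm across) on the deck, 62.5 mm from the dial's axis along the lamp's +x. Smaller white dots mark the other click positions, 30 degrees apart, three each side.
- pointer_tip (a point): Outer end of the white pointer bar on the dial's top, 46 mm from the dial's axis.
- dial (a joint): Dial angle in rad, growing clockwise seen from above; 0: pointer at the green dot. It clicks in at every multiple of 0.5236 (30 degrees), starts one or two clicks short (near -0.52 or -1.05), stops at -1.75 and 1.75. Leaving a click takes about 0.06 N m (1.2 N along the rim); past half-way the dial pulls itself into the next click, and stays there when let go.
- tray: Yellow capacitor tray, 100 x 120 x 28 mm, loose; origin at the centre of its underside. A bystander.
- dish: Green ceramic dish of tiny springs, 100 mm across, 34 mm high, loose; origin at the centre of its underside. A bystander.
- screwdrivers: Chrome screwdriver set: five short drivers upright in a black block 60 x 120 mm, 76 mm high in all, loose; origin at the centre of its underside. A bystander.

How it is judged:
By the outcome, as a careful person would: the job done as asked, in the order asked, and still so for the second after the job is handed in, with the robot touching nothing.
It also fails if it takes over 58 s, if anything falls off the work surface, if the arm or the gripper's body presses on something with over 40 N, if the wrist force passes 120 N, or if a joint passes its speed limit or range.

## Working session

There is one attempt and no reset: what is moved stays moved. The work goes in short steps, Python scripts to look and compute and a shell command to move; the robot and the scene stay as the last step left them, time stands still between calls to the robot, and variables do not carry over. Pictures are saved under pics/ and viewed, about 8 in all and at most 12, crops included, and the job is handed in when it is done.

```bash
mkdir -p pics; ls; cat > h.py <<'E'
import numpy as np, cv2
from station import bot, viewer
def grab(name,fn=None):
    d=viewer.read_camera(name)
    if fn: cv2.imwrite('pics/'+fn,d['frame'][:,:,::-1])
    return d
def ray(d,u,v):
    f=240/np.tan(np.radians(d['vfov'])/2)
    T=np.array(d['world_from_camera'])
    uv=np.array([[[u,v]]],float)
    K=np.array([[f,0,d['cx']],[0,f,d['cy']],[0,0,1]])
    dist=np.array(d.get('distortion',np.zeros(5)),float)
    x,y=cv2.undistortPoints(uv,K,dist)[0,0]
    return T[:3,3],T[:3,:3]@np.array([x,-y,-1])
def onz(d,u,v,z):
    o,r=ray(d,u,v); return o+r*(z-o[2])/r[2]
def proj(d,p):
    f=240/np.tan(np.radians(d['vfov'])/2)
    T=np.array(d['world_from_camera']); c=T[:3,:3].T@(np.array(p)-T[:3,3])
    return d['cx']+f*c[0]/-c[2], d['cy']-f*c[1]/-c[2]
E
python3 - <<'E'
from h import *
for n in('top','side'):
    d=grab(n,n+'1.png'); print({k:v for k,v in d.items() if k!='frame'})
print(bot.get_state())
E
```

```text
pics
{'vfov': 50.63000254305893, 'cx': 324.07107260407787, 'cy': 230.7841605278708, 'world_from_camera': array([[ 0.02425608,  0.98215655, -0.18649439,  0.38461823],
       [-0.99865715,  0.03234746,  0.04046644,  0.01848396],
       [ 0.045777  ,  0.1852624 ,  0.98162228,  0.99607237],
       [ 0.        ,  0.        ,  0.        ,  1.        ]])}
{'vfov': 43.60103161466977, 'cx': 323.50086818203766, 'cy': 252.9548258530573, 'world_from_camera': array([[-0.97990004,  0.13863771, -0.1434416 ,  0.38299218],
       [-0.19941821, -0.66158471,  0.72286793,  0.827118  ],
       [ 0.00531798,  0.73694319,  0.67593377,  0.84636175],
       [ 0.        ,  0.        ,  0.        ,  1.        ]])}
{'clock': 0.1, 'qpos': array([-7.87256927e+01,  8.64738709e+00,  8.23872296e+01, -6.00570554e-04,
        8.90250741e+01, -7.67850363e+00]), 'dq': array([ 0.0478604 , -0.10918491, -0.10733349, -0.06665331, -0.06667862,
       -0.10700754]), 'effort': array([ 3.33056843e-03, -7.14388776e+01, -5.71791959e+01, -1.25335359e-04,
        7.20859432e-03, -4.31490696e-05]), 'tcp_pos': array([ 0.1866831 , -0.54363415,  0.23076106]), 'ee_rot': array([-1.79940764e+02, -7.38046659e-03,  1.89528176e+01]), 'force': array([0.89786449, 0.03446209, 0.1500506 ]), 'moment': array([ 0.03064818, -0.01131563, -0.0303846 ]), 'opening': 0.08556515917578138}
```

View pics/top1.png

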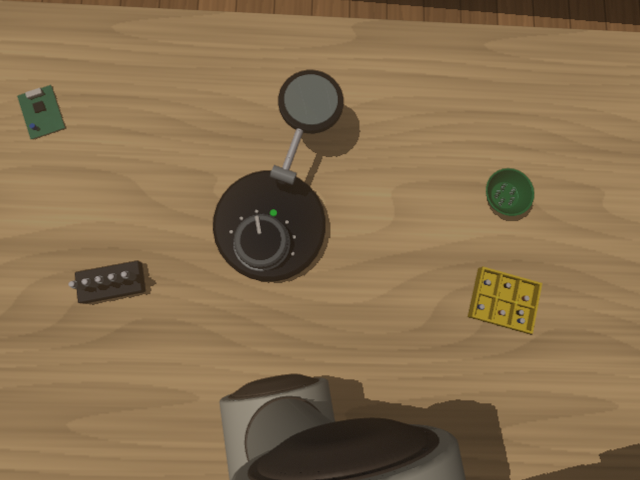

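View pics/side1.png

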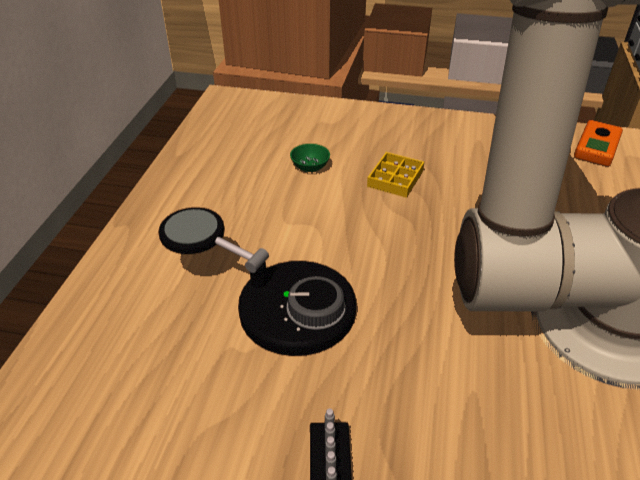

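The top view shows the lamp with the dial centre near (261,241), the green dot at (273,212) and the pointer tip near (257,217). The pointer is roughly one click counter-clockwise of the dot. The driver block is at (110,282), well to the left. The side view agrees: dial near (316,300), dot (287,294).

```bash
cat > meas.py <<'E'
from h import *
def blob(m):
    n,l,s,c=cv2.connectedComponentsWithStats(m.astype(np.uint8)); i=1+np.argmax(s[1:,4]); return c[i],s[i]
def dot(d,win):
    f=d['frame'].astype(int); m=(f[...,1]>90)&(f[...,0]<70)&(f[...,2]<80)
    w=np.zeros_like(m); x0,x1,y0,y1=win; w[y0:y1,x0:x1]=1
    return blob(m&w)[0]
E
python3 - <<'E'
from meas import *
t=grab('top');s=grab('side')
gt=dot(t,(200,350,150,300)); gs=dot(s,(230,370,250,360)); print(gt,gs)
print('green top',onz(t,*gt,.032),'side',onz(s,*gs,.032))
A=cv2.resize(t['frame'][165:295,200:340],None,fx=5,fy=5,interpolation=cv2.INTER_CUBIC)
B=cv2.resize(s['frame'][250:360,230:370],None,fx=5,fy=5,interpolation=cv2.INTER_CUBIC)
im=np.hstack([A[:550],B]); im=cv2.convertScaleAbs(im,alpha=1.8)
im=cv2.resize(im,(800,314)); cv2.imwrite('pics/crop1.png',im[:,:,::-1])
# white-dots & pointer
for n,d,(x0,x1,y0,y1) in(('top',t,(220,305,200,280)),('side',s,(265,345,275,345))):
    f=d['frame'].astype(int)[y0:y1,x0:x1]; m=(f.min(2)>120)
    k,l,st,c=cv2.connectedComponentsWithStats(m.astype(np.uint8))
    for i in range(1,k):
        u,v=c[i]+[x0,y0]; print(n,st[i,4],u.round(1),v.round(1),onz(d,u,v,.032).round(4)[:2],onz(d,u,v,.065).round(4)[:2])
E
```

```text
[273.         212.24390244] [286.04 293.48]
green top [0.6011048  0.07875874 0.032     ] side [0.60200051 0.08039516 0.032     ]
top 2 256.0 210.5 [0.6034 0.1117] [0.5959 0.1085]
top 2 241.0 217.5 [0.5886 0.1398] [0.5816 0.1357]
top 34 257.5 223.9 [0.5771 0.1076] [0.5705 0.1045]
top 4 286.5 221.5 [0.5837 0.0519] [0.5769 0.0508]
top 4 230.5 231.5 [0.5605 0.1583] [0.5544 0.1535]
top 2 294.0 236.5 [0.5547 0.0364] [0.5488 0.0358]
top 2 292.0 253.5 [0.5215 0.0391] [0.5168 0.0384]
side 36 299.5 293.5 [0.5774 0.0753] [0.5695 0.1058]
side 4 281.5 305.5 [0.6027 0.1115] [0.5938 0.1405]
side 4 285.5 318.5 [0.5878 0.1406] [0.5795 0.1684]
side 6 298.0 328.5 [0.5605 0.1587] [0.5533 0.1858]
```

View pics/crop1.png

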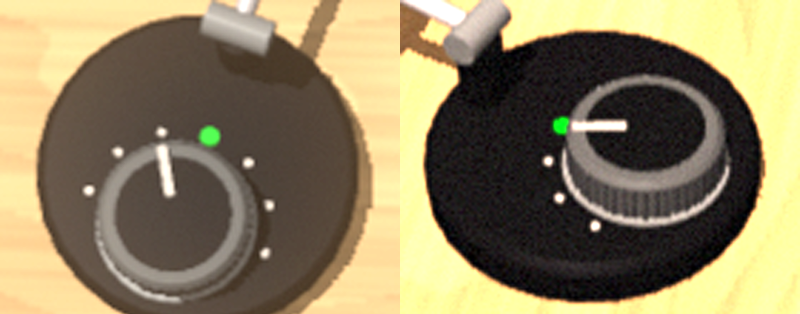

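```bash
python3 - <<'E'
from scipy.optimize import least_squares
import numpy as np
P=np.array([[.5605,.1586],[.5882,.1402],[.6030,.1116],[.6015,.0795],[.5837,.0519],[.5547,.0364],[.5215,.0391]])
a=np.radians([90,60,30,0,-30,-60,-90])
r=least_squares(lambda q:(P-q[:2]-q[3]*np.c_[np.cos(a+q[2]),np.sin(a+q[2])]).ravel(),[.541,.099,-.3,.0625])
print(r.x,np.degrees(r.x[2]),abs(r.fun).max())
d=np.array([.570,.105])-r.x[:2];print('dial deg',np.degrees(r.x[2]-np.arctan2(d[1],d[0])))
E
python3 -m crank '[[0,0,0,21.3,-23.8,0,1],[0,0,0,21.3,-23.8,0,1],[0,0,0,21.3,-23.8,0,1],[0,0,0,21.3,-23.8,0,1],[0,0,0,21.3,-23.8,0,1],[0,0,0,21.3,-23.8,0,1],[0,0,0,21.3,-23.8,0,1],[0,0,0,21.3,-23.8,0,1],[0,0,0,21.3,-23.8,0,1],[0,0,0,21.3,-23.8,0,1],[0,0,0,21.3,-23.8,0,1]]'
python3 -m crank '[[0,0,0,21.3,-23.8,0,1],[0,0,0,21.3,-23.8,0,1],[0,0,0,21.3,-23.8,0,1],[0,0,0,21.3,-23.8,0,1],[0,0,0,21.3,-23.8,0,1],[0,0,0,21.3,-23.8,0,1],[0,0,0,21.3,-23.8,0,1],[0,0,0,21.3,-23.8,0,1],[0,0,0,21.3,-23.8,0,1],[0,0,0,21.3,-23.8,0,1],[0,0,0,21.3,-23.8,0,1]]'
python3 -m crank '[[0,0,0.096,0,0,0,1],[0,0,0.096,0,0,0,1],[0,0,0.096,0,0,0,1],[0,0,0.096,0,0,0,1],[0,0,0,0,0,0,1],[0,0,0,0,0,0,1]]'
```

```text
[ 0.54134231  0.09854812 -0.31355689  0.06301364] -17.965486403962124 0.000540672695216883
dial deg -30.65329807869002
clock: 1.12
tcp_pos: [0.3235, -0.2186, 0.2314]
ee_rot: [180.0, -0.0, 18.9]
force: [0.8, -1.0, -0.1]
opening: -0.0001
clock: 2.03
tcp_pos: [0.4601, 0.1054, 0.2313]
ee_rot: [-180.0, -0.0, 19.0]
force: [0.9, -1.8, -0.0]
opening: -0.0
clock: 2.53
tcp_pos: [0.4598, 0.1036, 0.2313]
ee_rot: [-180.0, 0.0, -2.9]
force: [-1.0, -0.6, -1.0]
opening: -0.0002
```

```bash
python3 -m crank '[[0,0,0,0,0,30,1],[0,0,0,0,0,30,1],[0,0,0,0,0,30,1],[0,0,0,0,0,30,1],[0,0,0,0,0,30,1],[0,0,0,0,0,25,1],[0,0,0,0,0,12,1],[0,0,0,0,0,0,1],[0,0,0,0,0,0,1],[0,0,0,0,0,0,1]]'
python3 - <<'E'
from h import *
F=[]
for i in range(6):
    t=grab('top') if i%2 else grab('side'); F.append(bot.get_state()['force'])
print(np.mean(F,0),np.std(F,0))
t=grab('top');s=grab('side')
im=np.hstack([cv2.resize(t['frame'][165:295,200:340],(600,557),interpolation=2)[:500],cv2.resize(s['frame'][230:360,230:370],(600,557),interpolation=2)[:500]])
im=cv2.resize(cv2.convertScaleAbs(im,alpha=1.8),(800,334)); cv2.imwrite('pics/c2.png',im[:,:,::-1])
E
```

```text
clock: 3.37
tcp_pos: [0.4605, 0.1036, 0.0454]
ee_rot: [-180.0, -0.1, -3.0]
force: [0.3, -0.3, 1.4]
opening: -0.0001
[-0.04865387  0.32794516 -0.17763561] [0.60762929 0.41243697 0.25040511]
```

View pics/c2.png

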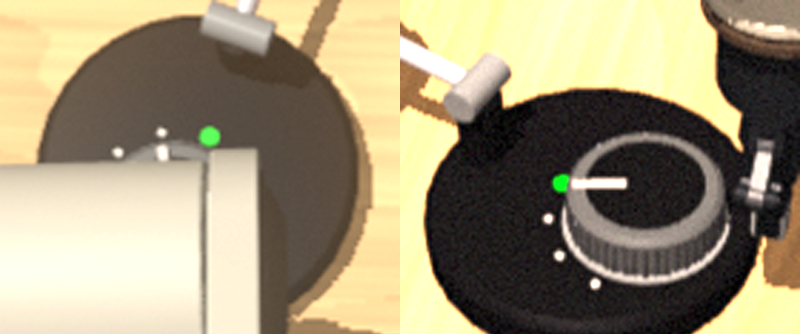

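The side view shows the closed fingertip (about 765,200 in the crop) standing just off the rim on the robot's side, at rim height. The pointer is still one click short. Next I approach radially.

```bash
cat > f.py <<'E'
from meas import *
def ang(s):
    x0,x1,y0,y1=265,345,270,345
    f=s['frame'].astype(int)[y0:y1,x0:x1]; k,l,st,c=cv2.connectedComponentsWithStats((f.min(2)>120).astype(np.uint8))
    i=1+np.argmax(st[1:,4]); u,v=c[i]+[x0,y0]; p=onz(s,u,v,.065)[:2]-[.5413,.0985]
    return st[i,4],-18-np.degrees(np.arctan2(p[1],p[0])),np.hypot(*p)
F=[]
for i in range(5):
    s=grab('side'); q=bot.get_state(); F.append(q['force'])
g=dot(s,(230,370,250,360)); print('F',np.mean(F,0).round(2),'tcp',q['tcp_pos'].round(4),q['ee_rot'].round(1),'t',q['clock'],'green',onz(s,*g,.032).round(4)[:2],'dial',ang(s))
E
python3 f.py
python3 -m crank '[[0,0,0,4,0,0,1],[0,0,0,4,0,0,1],[0,0,0,4,0,0,1],[0,0,0,2,0,0,1],[0,0,0,0,0,0,1],[0,0,0,0,0,0,1]]'; python3 f.py
python3 -m crank '[[0,0,0,1,0,0,1],[0,0,0,1,0,0,1],[0,0,0,0,0,0,1],[0,0,0,0,0,0,1]]'; python3 f.py
```

```text
F [0.04 0.34 0.01] tcp [0.4598 0.1036 0.0443] [-180.    0.   -3.] t 4.0167 green [0.6019 0.0804] dial (np.int32(42), np.float64(-32.93891554783077), np.float64(0.031124043577002044))
clock: 4.52
tcp_pos: [0.4739, 0.1028, 0.0442]
ee_rot: [-180.0, 0.0, -3.1]
force: [0.9, 0.5, 0.7]
opening: 0.0
F [ 0.24 -0.42 -0.21] tcp [0.4737 0.1029 0.0443] [-180.     0.    -3.1] t 4.7667 green [0.6019 0.0804] dial (np.int32(41), np.float64(-32.811180985207855), np.float64(0.030886779110893908))
clock: 5.1
tcp_pos: [0.4759, 0.1028, 0.0443]
ee_rot: [-180.0, 0.0, -3.0]
force: [-1.6, 0.5, -0.0]
opening: 0.0002
F [-0.07  0.13 -0.06] tcp [0.4758 0.1028 0.0443] [-180.   -0.   -3.] t 5.35 green [0.6019 0.0804] dial (np.int32(42), np.float64(-32.93891554783077), np.float64(0.031124043577002044))
```

```bash

python3 -m crank '[[0,0,0,1,0,0,1],[0,0,0,1,0,0,1],[0,0,0,0,0,0,1]]' >/dev/null; python3 f.py
python3 -m crank '[[0,0,0,1,0,0,1],[0,0,0,0,0,0,1]]'>/dev/null; python3 f.py
python3 -m crank '[[0,0,0,1,0,0,1],[0,0,0,0,0,0,1]]'>/dev/null; python3 f.py
```

```text
F [-0.13  0.1   0.04] tcp [0.4778 0.1027 0.0443] [-180.     0.    -3.1] t 5.85 green [0.6019 0.0804] dial (np.int32(42), np.float64(-32.93891554783077), np.float64(0.031124043577002044))
F [ 0.09  0.02 -0.29] tcp [0.4788 0.1026 0.0443] [-180.    0.   -3.] t 6.2667 green [0.6019 0.0804] dial (np.int32(42), np.float64(-32.93891554783077), np.float64(0.031124043577002044))
F [ 0.16  0.2  -0.11] tcp [0.4798 0.1026 0.0443] [-180.    0.   -3.] t 6.6833 green [0.6019 0.0804] dial (np.int32(41), np.float64(-32.80691603866425), np.float64(0.03093044938957118))
```

```bash

for i in 1; do python3 -m crank '[[0,0,0,1,0,0,1],[0,0,0,0,0,0,1]]'>/dev/null; python3 f.py
python3 -m crank '[[0,0,0,0.7,0,0,1],[0,0,0,0,0,0,1]]'>/dev/null; python3 f.py; done
```

```text
F [-6.38  0.6   3.7 ] tcp [0.4802 0.1026 0.0442] [-1.8e+02  1.0e-01 -3.0e+00] t 7.1 green [0.6019 0.0804] dial (np.int32(43), np.float64(-32.73606282911598), np.float64(0.03142879045214686))
F [-11.66   1.32   6.92] tcp [0.4803 0.1027 0.0441] [-180.     0.2   -3. ] t 7.5167 green [0.6019 0.0804] dial (np.int32(43), np.float64(-32.73606282911598), np.float64(0.03142879045214686))
```

Contact is at TCP x ≈ 0.480, about 61 mm from the axis as expected. The force is 11.7 N and the lamp has not moved. I'll ease off a little, then orbit clockwise about the dial's axis in small portions.

```bash

python3 -m crank '[[0,0,0,-0.6,0,0,1],[0,0,0,0,0,0,1]]'>/dev/null; python3 f.py
python3 -m crank '[[0,0,0.02,0.01,-1.22,0,1],[0,0,0.02,0.01,-1.22,0,1],[0,0,0.02,0.01,-1.22,0,1],[0,0,0.02,0.01,-1.22,0,1],[0,0,0,0,0,0,1]]'>/dev/null; python3 f.py
```

```text
F [-6.98  0.4   4.02] tcp [0.4802 0.1026 0.0442] [-1.8e+02  1.0e-01 -3.0e+00] t 7.9333 green [0.6019 0.0804] dial (np.int32(44), np.float64(-32.556692587373405), np.float64(0.03159796810661211))
F [-6.17  0.82  3.47] tcp [0.4807 0.1075 0.0442] [ 1.8e+02  1.0e-01 -7.6e+00] t 8.6 green [0.6021 0.0806] dial (np.int32(47), np.float64(-27.86049256091995), np.float64(0.02932531002522778))
```

```bash

python3 -m crank '[[0,0,0.02,0.01,-1.22,0,1],[0,0,0.02,0.01,-1.22,0,1],[0,0,0.02,0.01,-1.22,0,1],[0,0,0.02,0.01,-1.22,0,1],[0,0,0.02,0.01,-1.22,0,1],[0,0,0,0,0,0,1]]'>/dev/null; python3 f.py
python3 -m crank '[[0,0,0.02,0.01,-1.22,0,1],[0,0,0.02,0.01,-1.22,0,1],[0,0,0.02,0.01,-1.22,0,1],[0,0,0.02,0.01,-1.22,0,1],[0,0,0,0,0,0,1]]'>/dev/null; python3 f.py
```

```text
F [-5.22  1.56  2.53] tcp [0.4819 0.1135 0.0442] [ 1.80e+02  1.00e-01 -1.34e+01] t 9.35 green [0.602  0.0803] dial (np.int32(50), np.float64(-22.387782923967883), np.float64(0.030288329700731375))
F [-4.9   2.13  2.69] tcp [0.4834 0.1183 0.0442] [-1.8e+02  1.0e-01 -1.8e+01] t 10.0167 green [0.6019 0.0804] dial (np.int32(48), np.float64(-17.495793215359225), np.float64(0.029607751352707594))
```

```bash

python3 -m crank '[[0,0,0.02,0.04,-1.22,0,1],[0,0,0.02,0.04,-1.22,0,1],[0,0,0.02,0.04,-1.22,0,1],[0,0,0.02,0.04,-1.22,0,1],[0,0,0,0,0,0,1]]'>/dev/null; python3 f.py
python3 -m crank '[[0,0,0.02,0.02,-1.22,0,1],[0,0,0.02,0.02,-1.22,0,1],[0,0,0.02,0.02,-1.22,0,1],[0,0,0.02,0.02,-1.22,0,1],[0,0,0,0,0,0,1]]'>/dev/null; python3 f.py
```

```text
F [-3.93  2.92  1.69] tcp [0.4852 0.1229 0.0442] [-1.80e+02  1.00e-01 -2.25e+01] t 10.6833 green [0.6021 0.0806] dial (np.int32(48), np.float64(-12.924201078831658), np.float64(0.03017310130196988))
F [-3.62  3.75  1.61] tcp [0.4874 0.1273 0.0442] [-180.     0.   -27.1] t 11.35 green [0.602  0.0803] dial (np.int32(49), np.float64(-8.194772860222653), np.float64(0.029552342240537564))
```

```bash

python3 -m crank '[[0,0,0.02,0.02,-1.22,0,1],[0,0,0.02,0.02,-1.22,0,1],[0,0,0.02,0.02,-1.22,0,1],[0,0,0.02,0.02,-1.22,0,1],[0,0,0,0,0,0,1]]'>/dev/null; python3 f.py
python3 -m crank '[[0,0,0,-2,0,0,1],[0,0,0,-4,0,0,1],[0,0,0,-6,0,0,1],[0,0,0,-8,0,0,1],[0,0,0,-8,0,0,1],[0,0,0,0,0,0,1]]'; python3 f.py
```

```text
F [-3.31  4.45  1.17] tcp [0.49   0.1316 0.0443] [-180.     0.   -31.7] t 12.0167 green [0.6019 0.0804] dial (np.int32(42), np.float64(-3.576569548852895), np.float64(0.029488696121529982))
clock: 12.52
tcp_pos: [0.4648, 0.1467, 0.0443]
ee_rot: [180.0, 0.0, -31.7]
force: [0.7, -0.7, 0.9]
opening: 0.0002
F [-0.41  0.16  0.32] tcp [0.4665 0.1459 0.0444] [-180.    -0.   -31.7] t 12.7667 green [0.6019 0.0804] dial (np.int32(45), np.float64(-3.1675226039407534), np.float64(0.028844980138771993))
```

```bash

python3 -m crank '[[0,0,0,0,0,-20,1],[0,0,0,0,0,-30,1],[0,0,0,0,0,-30,1],[0,0,0,0,0,-30,1],[0,0,0,0,0,-30,1],[0,0,0,0,0,-30,1],[0,0,0,0,0,-10,1]]'>/dev/null
python3 -m crank '[[0,0,0,0,30,0,1],[0,0,0,0,30,0,1],[0,0,0,0,30,0,1],[0,0,0,0,30,0,1],[0,0,0,0,30,0,1],[0,0,0,0,30,0,1],[0,0,0,0,30,0,1],[0,0,0,0,30,0,1],[0,0,0,0,30,0,1],[0,0,0,0,30,0,1],[0,0,0,0,0,0,1],[0,0,0,0,0,0,1]]'; python3 f.py
python3 - <<'E'
from meas import *
t=grab('top','t3.png');s=grab('side')
g=dot(t,(200,350,150,300)); print(g,onz(t,*g,.032))
old=cv2.imread('pics/side1.png');
im=np.hstack([cv2.resize(t['frame'][165:295,200:340],(600,557),interpolation=2)[:500],cv2.resize(s['frame'][230:360,230:370],(600,557),interpolation=2)[:500]])
cv2.imwrite('pics/c3.png',cv2.resize(cv2.convertScaleAbs(im,alpha=1.8),(800,334))[:,:,::-1])
E
```

```text
clock: 14.35
tcp_pos: [0.3081, -0.1106, 0.2242]
ee_rot: [-180.0, -0.0, -31.9]
force: [0.8, 0.3, 0.2]
opening: 0.0002
F [ 0.09  0.08 -0.19] tcp [ 0.309  -0.1086  0.2242] [-180.     0.   -31.6] t 14.6 green [0.6019 0.0804] dial (np.int32(41), np.float64(-2.3205426938471465), np.float64(0.02907331503887307))
[273.         212.24390244] [0.6011048  0.07875874 0.032     ]
```

View pics/c3.png

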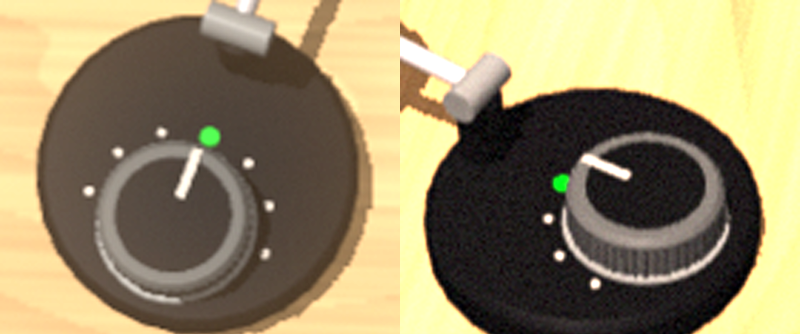

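View pics/t3.png

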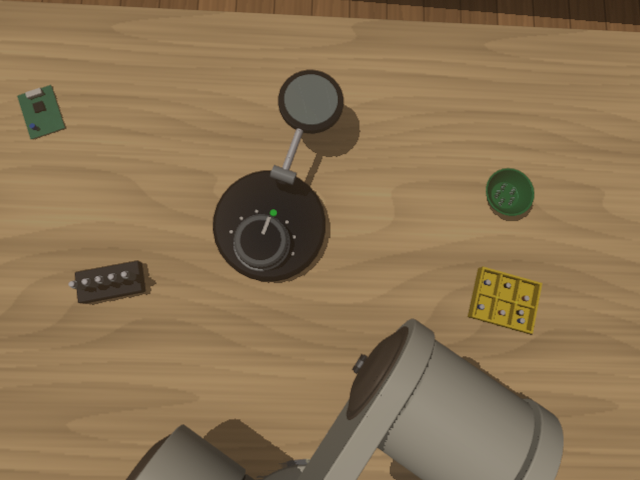

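The pointer now aims at the green dot: in the crop the tip is at (197,150) and the dot at (209,136). In the full top view the dot is still at (273,212), and the tray, dish and drivers are where they were. The arm is clear of everything, so I hand in.

```bash
python3 -c "
from station import bot
print(bot.job_done())"
```

```text
the job is handed in; nothing more can be done
None
```

The dial is at the green dot and the job is handed in, at about 15 s of the 58 s allowed. I pressed the closed fingertip against the rim on the robot's side. I then carried it clockwise about the dial's axis for about 29°, with 5–7 N of radial force, and backed off.

**Dial position:** The side camera read about -32.9° before the push and -3.2° to -2.3° after it. That is a turn of about 30°, or one click, from a start of about -30°. The side reading disagrees with a true zero by 2–3°. I take that as camera bias, because the first top-view fit gave -30.7° where the side view gave -32.9°. In the last top picture the pointer lines up with the green dot.

**Lamp:** The green dot's pixel position in the top view is the same before and after, so the lamp did not move measurably. The radial force peaked briefly at about 12 N on first contact.

**Other objects:** By eye in the last top view, the tray, dish and screwdriver set are where they were. I did not measure their positions. The arm ended clear of everything.

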